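Seat a carving blank by feel and close the hold-down frame

TASK

Load the dark carving blank into the holding jig: lay its runner in the channel, press lightly and slide it along until you feel it drop through the gap in the carriage, and make sure the slab sits fully down on the rails. Only then lower the hinged steel frame by its red bar, without letting it slam, until it rests shut on the slab, and let go. Press the blank only gently while seating it (about 3 kg at most), and leave everything else on the bench where it lies.

Things in the scene. Friction and masses are not known exactly. Their poses are not given: they have to be found in the camera images.
- jig: Holding jig, fixed: dark wood base 116 x 170 mm in its x and y, hinge posts 78 mm high at x 66, y -66 and 66 mm. Origin: middle of its underside on the bench; x points to the hinge side (away from the robot at yaw 0), y along the channel, z up. Two rails, tops 50 mm above the bench, leave a channel 43 mm wide along y, centred on x = 0; in it lies the carriage
- channel (a point): Middle of the channel (jig x = y = 0) at rail-top height, 50 mm up; axes as the jig's. Carriage: two aluminium bars end to end, tops 5 mm below this point, with a 32.6 mm gap between them along y (floor 34 mm up). The gap's centre was locked anywhere from -9 to +9 mm along y from this point; it is not measured: find it by feel or look. The carriage does not move
- blank_grip (a point): Centre of the blank's figure block (36 x 26 x 44 mm high), 48 mm above the runner's underside: grasp here. Blank: dark wood, about 0.16 kg, loose, upright on its runner. From below, all centred: runner 40 (x) x 30 (y) x 12 mm, slab 72 (x) x 90 (y) x 14 mm, figure block 36 (x) x 26 (y) x 44 mm
- blank_foot (a point): Centre of the underside of the blank's runner; axes as the blank's. The runner's x (40 mm) goes across the channel, its y (30 mm) along it, either way round. Riding on the carriage this point is 45 mm above the bench; dropped through the gap, slab flat on the rail tops (fully home), 38 mm
- frame (a joint): Hinge angle of the steel hold-down frame, rad: 0 = level, resting on the slab of a fully seated blank; about 1.85 = open, leaning back past upright. Light friction holds it open, but below about 0.9 it falls by its own weight (0.25 kg) unless held, and when shut it rests on the blank by its weight
- frame_hinge (a point): Middle of the frame's hinge axis, 68 mm above the bench, 63 mm from the jig's middle along its x; the axis is parallel to the jig's y
- frame_bar (a point): Middle of the frame's red round grip bar, 14 mm thick, parallel to the jig's y, 60 mm free between the side arms, 150 mm from the hinge axis. Frame level: bar on the robot's side, 68 mm above the bench, 87 mm from the jig's middle, nothing below it. The side arms (12 mm wide, 8 thick, at jig y -37 and 37 mm) bear on the slab, the figure block between them
- offcut: bystander: loose pale wood block 70 x 50 x 30 mm; it may lie in either of two places, the blank in the other; leave it where it is
- mallet: bystander: wooden mallet, 240 mm long, lying; leave it where it is
- gouge: bystander: gouge with a wooden handle, 190 mm long, lying; leave it where it is
- brush: bystander: bench brush, 180 mm long, lying; leave it where it is
- wax: bystander: amber glass wax jar with brass lid, 64 mm across, 55 mm high; leave it where it is
- stick: bystander: pale square stick 100 x 18 x 18 mm; leave it where it is
- wedge: bystander: dark wood block 55 x 30 x 22 mm; leave it where it is
Mind the look-alikes: they are no part of the job. Leave any green look-alike of the jig alone. There is more than one size of the part that bears blank_grip; the job needs the smaller.

How it is judged (in metres and radians):
On the way:
1. the blank is fully down on the rails while the frame is still open (z of blank_foot in the frame of jig between 0.035 and 0.04 m and y of blank_foot in the frame of jig between -0.016 and 0.016 m and x of blank_foot in the frame of jig between -0.005 and 0.005 m and angle between blank_foot's own z axis and vertical below 0.05 rad and value of joint frame above 1.2 rad), for 0.2 s.
At the end, for the whole second after the job is handed in: The blank sits fully home in the jig, slab on the rails (runner's underside 35 to 40 mm above the jig's underside, within 5 mm of the channel's centre line and 16 mm of the jig's middle along it, tilt under 0.05 rad), at rest, and the frame is shut on it (hinge under 0.04 rad) (z of blank_foot in the frame of jig between 0.035 and 0.04 m and y of blank_foot in the frame of jig between -0.016 and 0.016 m and x of blank_foot in the frame of jig between -0.005 and 0.005 m and angle between blank_foot's own z axis and vertical below 0.05 rad and value of joint frame below 0.04 rad and linear speed of blank below 0.02 m/s); the robot touches nothing.
It fails at once if while the frame is open, the blank is pressed against the jig with more than 40 N (value of joint frame above 0.5 rad and contact force between blank and jig above 40 N).
It fails at once if the frame is closed (below 0.5 rad) over a blank that is not fully down (value of joint frame below 0.5 rad and not (z of blank_foot in the frame of jig between 0.035 and 0.04 m and y of blank_foot in the frame of jig between -0.016 and 0.016 m and x of blank_foot in the frame of jig between -0.005 and 0.005 m and angle between blank_foot's own z axis and vertical below 0.05 rad)).
It fails at once if the frame is let fall shut (faster than 3.0 rad/s) (velocity of joint frame below -3 rad/s).
It fails at once if another thing on the bench is moved by more than 30 mm (distance of any of offcut, mallet, gouge, brush, wax, stick, wedge from where it was at the start of the episode above 0.03 m).
It also fails if it takes over 72 s, if anything falls off the work surface, if the arm or the gripper's body presses on something with over 40 N, if the wrist force passes 120 N, or if a joint passes its speed limit or range.

ROBOT

A 6-joint arm with a two-finger parallel gripper is mounted at the origin on the work surface. World frame = base frame: x ahead of the robot, y to its left, z up, the work surface at z = 0. Lengths are in m, angles in degrees, forces in N, time in s.
With the tool pointing down it reaches from about 0.3 to 0.75 m from the base axis. Payload 8.5 kg.
Tool frame: the origin (TCP) lies between the finger pads; the fingertips stand env.finger_overhang ahead of it and the grasp point (between the pads) lies 2 mm behind it (env.finger_overhang is the distance from the TCP to the fingertips, in m); z points along the fingers, y is the line along which they close (so a half turn about z gives the same grasp; the last joint's range is limited). The gripper opens to 85 mm and grips with 20 to 120 N. Pads are 22 mm wide; open, the fingers measure 114 mm over their backs; the gripper's body (76 mm by 85 mm) begins 54 mm behind the grasp point. The pads swing forward as they close: fully open they stand 13 mm farther back than shut.
Start: joints at [-88.94, 21.807, 74.336, -0, 83.858, -12.336], TCP at [0.127, -0.535, 0.248] pointing down, gripper open.
Joint ranges: [-178.18, 178.18], [-50.72, 133.34], [12.68, 142.11], [-81.47, 261.47], [9.98, 163.14], [-165.26, 165.26]. Speed limits (degrees/s): [136.94, 136.94, 180, 180, 180, 180].

INTERFACE

Orientations are given as a 3x3 rotation matrix whose columns are the frame's x, y, z axes.
In Python, from rig import env gives the robot as it stands. The module is installed in compiled form; this text tells all that it offers.
- The arm moves only by the tool jog_arm, never from a script. Its arguments are lists of equal length, an entry for each row: "hand": the finger opening in m, from 0 to 0.0854; "travel": the shift along the world's x, y, z in m, a list of three; "yaw": the turn about the world's z in rad. A call has exactly 5 rows; each row shifts and turns the commanded pose from where the row before left it; what a row does not reach is not made up. A row lasts 1/8 s, in which the tool goes at most 62.5 mm and 10.7 degrees, less where a joint would pass 70% of its speed; a pose out of reach is approached as far as the arm can. A call is refused whole if a number of a shift passes 0.0625 or a number of a turn 0.188, either way. A call with a gripper value outside its range is refused whole. The fingers move at their own pace and stop on an object; "grip_force" is the grip in N (left out, the last holds). Time passes only in rows, so rows that do not move let the fingers close, or fill a call up. It gives the time, the measured TCP pose, the force, the opening and the grip force at its end, in the units of the state.
- env.observe(): the state, without advancing time (a new reading comes with each control period).
- env.get_image(name): name is "side" or "top"; returns the picture (384x512x3 uint8, red, green, blue); there is no depth.
- env.calibration(name): a dict with "fx", "fy", "cx", "cy" (pixels), "k1" (the pictures are not rectified: a ray, as slopes to the right and down, at radius r is drawn at 1 + k1 r^2 times it, then the intrinsics apply), "position" and "rotation" of the camera in the world. Camera axes: x right, y down, z forward; pixel columns grow to the right and rows downward; lengths in m; the calibration is good to about 2 mm. A picture is of the moment at which its call begins. calibration takes no time and is no camera call.
- env.close_job(): hands the job in; it is judged then, once.
The state is a dict: "time_s": time; "q": joint angles; "qvel": joint speeds; "joint_efforts": joint torques, N m; "position": TCP position; "tool_rot": TCP orientation; "ft_force": force on the tool from outside, world axes, zero at the start; "wrist_torque": the same for the moment, N m; "grip_width": finger opening in m; "gripper_force": force on a finger pad.
Only numpy, scipy, OpenCV 4.12 (cv2) and the standard library are available. Lean on these libraries where they do the work, as an engineer would, in place of code of your own. Each camera call takes 0.05 s, during which the arm holds its last target. There are 200 camera calls.

## Working session

There is one attempt and no reset: what is moved stays moved. The work goes in short steps, Python scripts to look and compute and a tool call to move; the robot and the scene stay as the last step left them, time stands still between calls to the robot, and variables do not carry over. Pictures are saved under pics/ and viewed, at most 13 in all, crops included, and the job is handed in when it is done.

Besides the shell and the picture viewer there is one more tool, called after "Call:" by a JSON object that holds its "api" and its "payload". jog_arm: Moves the arm, as the interface text tells. Its arguments: {"type":"object","properties":{"hand":{"type":"array"},"travel":{"type":"array"},"yaw":{"type":"array"},"grip_force":{"type":"number"}},"required":["hand","travel","yaw"]}

```bash
mkdir -p pics; python3 - <<'E'
from rig import env
import cv2
for n in("side","top"):
    cv2.imwrite(f"pics/{n}0.png",env.get_image(n)[:,:,::-1]); c=env.calibration(n); print(n,c)
s=env.observe();print(s,env.finger_overhang)
E
```

```text
side {'fx': 401.60834284972117, 'fy': 401.60834284972117, 'cx': 257.9547433229478, 'cy': 186.71459026304765, 'k1': -0.042906331105674655, 'position': array([0.18945818, 0.67658064, 0.93202006]), 'rotation': array([[-0.92906621, -0.26460053,  0.25850057],
       [-0.36942264,  0.69967042, -0.61154576],
       [-0.01904987, -0.66366246, -0.74778957]])}
top {'fx': 442.12768943317315, 'fy': 442.12768943317315, 'cx': 257.5993734816861, 'cy': 193.800206126041, 'k1': 0.013868367223099297, 'position': array([ 0.35130316, -0.02138331,  1.34212368]), 'rotation': array([[ 1.12126698e-02, -9.93963747e-01,  1.09134530e-01],
       [-9.99935405e-01, -1.13487267e-02, -6.25626579e-04],
       [ 1.86038809e-03, -1.09120465e-01, -9.94026792e-01]])}
{'time_s': 0.1, 'q': array([-8.89396602e+01,  2.18358567e+01,  7.43783980e+01,  2.84989223e-03,
        8.38612000e+01, -1.23369338e+01]), 'qvel': array([-0.00322572, -0.02115861, -0.15110087, -0.05092011,  0.01399623,
       -0.07836863]), 'joint_efforts': array([ 5.23383191e-03, -4.49213898e+01, -2.31656671e+01, -1.27986777e-04,
        3.66109220e-03, -6.96292176e-06]), 'position': array([ 0.12743001, -0.53477974,  0.24779731]), 'tool_rot': array([[ 9.72788140e-01,  2.31696425e-01,  2.50760047e-05],
       [ 2.31696191e-01, -9.72787304e-01,  1.31762174e-03],
       [ 3.29681866e-04, -1.27595679e-03, -9.99999132e-01]]), 'ft_force': array([ 0.10211371, -0.39415542, -0.5241194 ]), 'wrist_torque': array([-0.02942625,  0.0177231 , -0.02899036]), 'gripper_force': 0.0, 'grip_width': 0.08569814066148293} 0.017
```

View pics/side0.png

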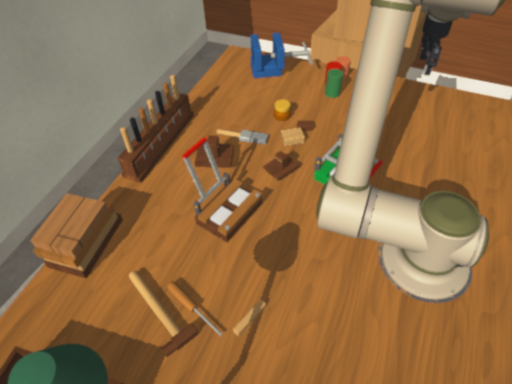

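View pics/top0.png

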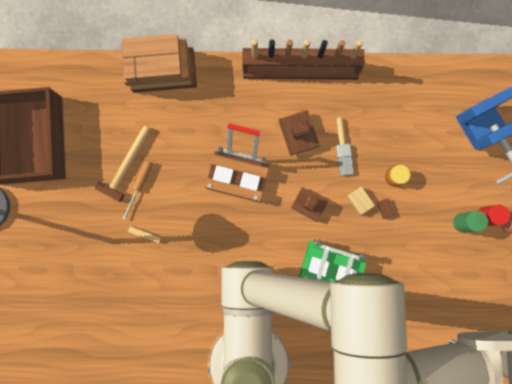

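The jig is at top (238,177), with the frame's red bar at (243,129) and the frame open. The green look-alike at (332,262) is to be ignored. There are two dark blanks: A at top (298,133) / side (213,150), which looks larger, and B at top (310,204) / side (283,165), which looks smaller. I'll confirm with an enlarged crop and by measuring.

```bash
python3 - <<'E'
import cv2,numpy as np
t=cv2.imread("pics/top0.png");s=cv2.imread("pics/side0.png")
a=cv2.resize(t[110:230,195:395],None,fx=4,fy=4,interpolation=cv2.INTER_CUBIC)[:, :800]
cv2.imwrite("pics/topc.png",a)
b=cv2.resize(s[120:245,170:310],None,fx=4.8,fy=4.8,interpolation=cv2.INTER_CUBIC)
cv2.imwrite("pics/sidec.png",b)
E
```

```text
(no output)
```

View pics/topc.png

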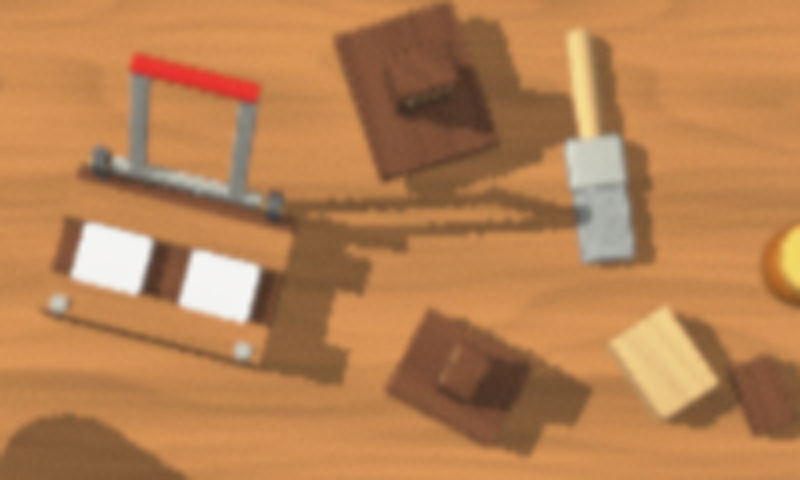

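View pics/sidec.png

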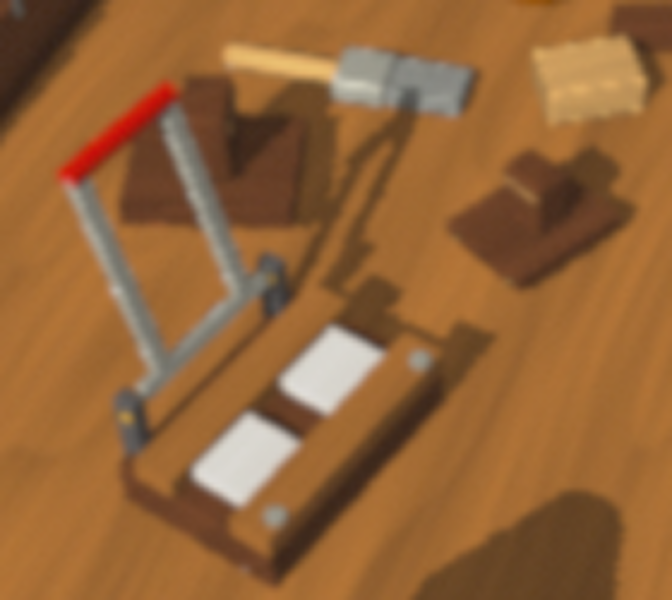

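Blank A at top (298,133) has the larger slab. Blank B at top (310,204) has a slab of about 22x28 px, or roughly 67x84 mm, so it is the smaller one and the one to use. In the jig the two white bars show the gap at top crop (165,270). Next I'll measure by rays and triangulation.

```bash
cat > h.py <<'E'
import numpy as np,cv2
from rig import env
def ray(n,p):
    c=env.calibration(n);K=np.array([[c['fx'],0,c['cx']],[0,c['fy'],c['cy']],[0,0,1]])
    u=cv2.undistortPoints(np.array(p,float).reshape(-1,1,2),K,np.array([c['k1'],0,0,0])).reshape(-1,2)
    d=np.c_[u,np.ones(len(u))]@c['rotation'].T
    return c['position'],d
def plane(n,p,z):
    o,d=ray(n,p);return o+d*((z-o[2])/d[:,2])[:,None]
def tri(pt,ps):
    o,d=ray('top',pt);o2,e=ray('side',ps);R=[]
    for a,b in zip(d,e):
        s=np.linalg.lstsq(np.c_[a,-b],o2-o,rcond=None)[0];P=o+a*s[0];Q=o2+b*s[1]
        R.append(np.r_[(P+Q)/2,np.linalg.norm(P-Q)])
    return np.array(R)
T=lambda p:np.array(p)/4+[195,110]-0.375
S=lambda p:np.array(p)/4.8+[170,120]-0.4
E
cat > m.py <<'E'
from h import *
np.set_printoptions(precision=4,suppress=True)
def bars(n,img,box):
    x0,y0,x1,y1=box;m=np.zeros(img.shape[:2],np.uint8)
    m[y0:y1,x0:x1]=(img[y0:y1,x0:x1].min(2)>195)*255
    k,l,st,ce=cv2.connectedComponentsWithStats(m)
    r=[]
    for i in range(1,k):
        if st[i,4]>100: r.append((ce[i],cv2.minAreaRect(np.argwhere(l==i)[:,::-1].astype(np.float32))))
    return sorted(r,key=lambda a:a[0][0])
t=cv2.imread("pics/top0.png");s=cv2.imread("pics/side0.png")
bt=bars('top',t,(205,160,270,195));bs=bars('side',s,(205,180,260,230))
print(bt,bs)
print('bar tri',tri([b[0] for b in bt],[b[0] for b in bs]))
ct=plane('top',[b[0] for b in bt],.045);cs=plane('side',[b[0] for b in bs],.045);print('bar plane',ct,cs)
# blank B: slab corners left, top, right, bottom(top view) 
print('slab top', plane('top',T([(387,388),(432,310),(532,362),(487,445)]),.026))
print('slab side',plane('side',S([(450,222),(512,270),(633,208)]),.026))
print('block tri',tri(T([(467,372)]),S([(540,178)])))
print('bar ends tri',tri(T([(133,65),(258,93)]),S([(68,175),(170,92)])))
print('hinge posts tri',tri(T([(100,155),(274,200)]),S([(127,400),(272,265)])))
print('studs', tri(T([(59,303),(243,351)]),S([(275,516),(420,360)])))
E
python3 m.py
```

```text
[(array([222.4957, 174.0214]), ((222.61767578125, 174.02943420410156), (16.734956741333008, 13.824528694152832), 14.03624439239502)), (array([249.3729, 180.9915]), ((249.41177368164062, 180.8529510498047), (16.73495864868164, 14.067066192626953), 14.03624439239502))] [(array([220.2174, 215.3354]), ((220.22378540039062, 215.25140380859375), (10.03447151184082, 16.724119186401367), 41.987213134765625)), (array([238.047 , 196.6174]), ((238.00277709960938, 196.552490234375), (9.9601411819458, 15.98082447052002), 41.987213134765625))]
bar tri [[0.5546 0.0837 0.0402 0.0049]
 [0.5348 0.0035 0.0409 0.0054]]
bar plane [[0.5515 0.0825 0.045 ]
 [0.5316 0.0026 0.045 ]] [[0.5551 0.0874 0.045 ]
 [0.5358 0.0072 0.045 ]]
slab top [[ 0.4584 -0.1235  0.026 ]
 [ 0.5175 -0.157   0.026 ]
 [ 0.4792 -0.2318  0.026 ]
 [ 0.4168 -0.1979  0.026 ]]
slab side [[ 0.5193 -0.1524  0.026 ]
 [ 0.4663 -0.1261  0.026 ]
 [ 0.4106 -0.2072  0.026 ]]
block tri [[ 0.4675 -0.1792  0.0597  0.0012]]
bar ends tri [[ 0.6544  0.0582  0.2136  0.0036]
 [ 0.6363 -0.0241  0.2102  0.001 ]]
hinge posts tri [[ 0.6238  0.0906  0.073   0.0021]
 [ 0.5912 -0.0371  0.0723  0.0003]]
studs [[ 0.5177  0.1205  0.0503  0.0025]
 [ 0.4838 -0.0154  0.0506  0.0028]]
```

Measured:

| Item | Position | Yaw | Checks |
|---|---|---|---|
| Blank | ≈ (0.467, -0.179) | ≈ -28° | Block triangulates near the expected height |
| Jig centre | ≈ (0.5435, 0.043) | ≈ -14° | Post spacing 132 mm as stated, studs at z ≈ 50 mm |
| Gap | about +2 mm from jig centre | – | – |

Now I'll move above the blank with the fingers closing along the blank's x.

Call:
{"api": "jog_arm", "payload": {"hand": [0.065,0.065,0.065,0.065,0.065], "travel": [[0.04,0.04,0],[0.04,0.04,0],[0.04,0.04,0],[0.04,0.04,0],[0.04,0.04,0]], "yaw": [0.17,0.17,0.17,0.17,0.168], "grip_force": 30}}

```text
time_s: 0.72
position: [0.3284, -0.3335, 0.2481]
tool_rot: [[0.465, 0.885, -0.0], [0.885, -0.465, 0.0], [0.0, -0.0, -1.0]]
ft_force: [0.8, -0.8, 0.0]
grip_width: 0.0647
gripper_force: 0.0
```

Call:
{"api": "jog_arm", "payload": {"hand": [0.065,0.065,0.065,0.065,0.065], "travel": [[0.035,0.039,-0.02],[0.035,0.039,-0.02],[0.035,0.039,-0.02],[0.035,0.039,-0.02],[0,0,0]], "yaw": [0,0,0,0,0]}}

```text
time_s: 1.35
position: [0.4682, -0.1762, 0.1667]
tool_rot: [[0.466, 0.885, -0.003], [0.885, -0.466, 0.002], [0.001, -0.003, -1.0]]
ft_force: [-0.6, 0.4, 0.0]
grip_width: 0.0648
gripper_force: 0.0
```

```bash
python3 - <<'E'
from h import *
s=env.observe();print(s['time_s'],s['position'],s['tool_rot'][:,1],np.degrees(np.arctan2(*s['tool_rot'][[1,0],1])))
t=env.get_image('top')[:,:,::-1];d=env.get_image('side')[:,:,::-1]
a=cv2.resize(t[150:250,260:370],None,fx=3.6,fy=4.8*.75);b=cv2.resize(d[110:210,230:340],None,fx=3.6,fy=3.6)
cv2.imwrite('pics/g1.png',np.hstack([a,b]))
E
```

```text
1.35 [ 0.46818902 -0.17622357  0.16670635] [ 0.88494454 -0.46568381 -0.00342817] -27.754662970291292
```

View pics/g1.png

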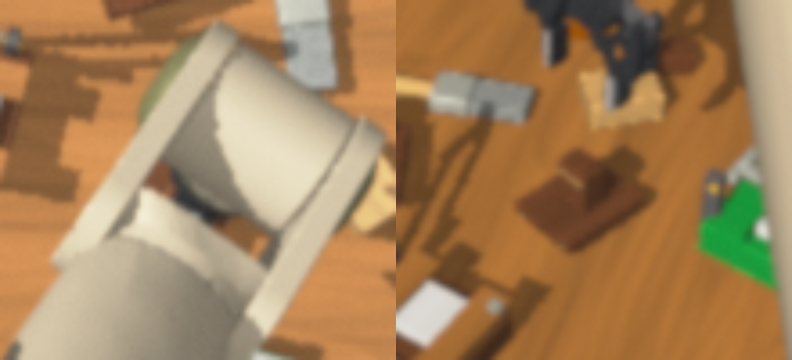

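The top view is hidden by the arm. In the side view the blank is upright and untouched, with the gripper well above it. I'll descend and grip.

Call:
{"api": "jog_arm", "payload": {"hand": [0.065,0.065,0.065,0.065,0.065], "travel": [[0,0,-0.03],[0,0,-0.03],[0,0,-0.03],[0,0,-0.026],[0,0,0]], "yaw": [0,0,0,0,0]}}

```text
time_s: 2.08
position: [0.4664, -0.1799, 0.0517]
tool_rot: [[0.472, 0.882, -0.002], [0.882, -0.472, 0.001], [0.0, -0.003, -1.0]]
ft_force: [0.4, 0.0, 0.1]
grip_width: 0.065
gripper_force: 0.0
```

Call:
{"api": "jog_arm", "payload": {"hand": [0.05,0.04,0.03,0.03,0.03], "travel": [[0,0,0],[0,0,0],[0,0,0],[0,0,0],[0,0,0]], "yaw": [0,0,0,0,0], "grip_force": 50}}

```text
time_s: 2.7
position: [0.4677, -0.1794, 0.0535]
tool_rot: [[0.47, 0.883, 0.001], [0.883, -0.47, -0.001], [-0.001, 0.002, -1.0]]
ft_force: [-2.2, -0.1, 6.8]
grip_width: 0.0354
gripper_force: 49.7
```

Call:
{"api": "jog_arm", "payload": {"hand": [0.03,0.03,0.03,0.03,0.03], "travel": [[0,0,0.03],[0,0,0.04],[0,0,0.03],[0.015,0.04,0],[0.015,0.045,0]], "yaw": [0,0,0,0.05,0.06]}}

```text
time_s: 3.32
position: [0.4977, -0.0934, 0.1531]
tool_rot: [[0.37, 0.929, 0.001], [0.929, -0.37, -0.001], [-0.0, 0.001, -1.0]]
ft_force: [0.4, 1.2, -2.5]
grip_width: 0.0352
gripper_force: 50.9
```

Call:
{"api": "jog_arm", "payload": {"hand": [0.03,0.03,0.03,0.03,0.03], "travel": [[0.015,0.045,0],[0.015,0.045,0],[0.014,0.04,0],[0,0,-0.02],[0,0,-0.01]], "yaw": [0.06,0.04,0.033,0,0]}}

```text
time_s: 3.95
position: [0.5409, 0.0364, 0.1217]
tool_rot: [[0.243, 0.97, -0.001], [0.97, -0.243, 0.0], [-0.0, -0.001, -1.0]]
ft_force: [0.1, 0.3, -2.0]
grip_width: 0.0358
gripper_force: 50.9
```

Call:
{"api": "jog_arm", "payload": {"hand": [0.03,0.03,0.03,0.03,0.03], "travel": [[0,0,0],[0,0,0],[0,0,0],[0,0,0],[0,0,0]], "yaw": [0,0,0,0,0]}}

```text
time_s: 4.58
position: [0.5415, 0.0359, 0.1225]
tool_rot: [[0.244, 0.97, 0.0], [0.97, -0.244, -0.0], [-0.0, 0.0, -1.0]]
ft_force: [0.2, 0.8, -1.3]
grip_width: 0.0351
gripper_force: 50.9
```

```bash
python3 - <<'E'
from h import *
s=env.observe();print(s['time_s'],s['position'],np.degrees(np.arctan2(*s['tool_rot'][[1,0],1])),s['ft_force'],s['tool_rot'][:,2])
t=env.get_image('top')[:,:,::-1];d=env.get_image('side')[:,:,::-1]
cv2.imwrite('pics/side2.png',d);cv2.imwrite('pics/top2.png',t)
a=cv2.resize(t[110:230,190:290],None,fx=4,fy=4,interpolation=cv2.INTER_CUBIC);b=cv2.resize(d[130:250,170:270],None,fx=4,fy=4,interpolation=cv2.INTER_CUBIC)
cv2.imwrite('pics/g2.png',np.hstack([a,b]))
E
```

```text
4.575 [0.54147087 0.03589941 0.12247165] -14.100221853690405 [ 0.16845862  0.7904772  -1.31472397] [ 2.77342592e-04 -7.97285919e-05 -9.99999958e-01]
```

View pics/g2.png

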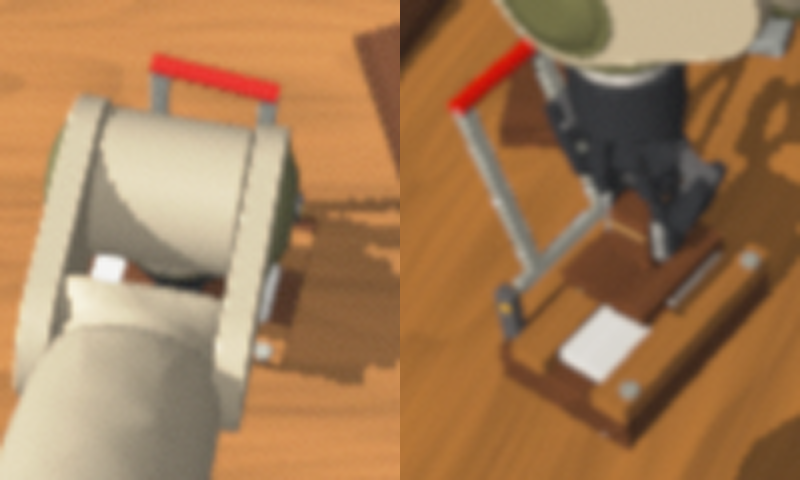

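In the side view the blank hangs level over the jig. Its top slab corners are at crop ≈ (565,275), (640,318) and (722,240). Comparing these with the TCP gives the side-camera bias near the jig.

```bash
python3 - <<'E'
from h import *
np.set_printoptions(precision=4,suppress=True)
c=lambda p:np.array(p)/4+[170,130]-.375-np.array([100,0])
P=plane('side',c([(565,275),(640,318),(722,240)]),.0952)
R=np.array([[.970,.243],[-.243,.970]]) # cols jig x,y
tcp=np.array([.5415,.0359]); print((P[:,:2]-tcp)@R)
# jig: side view bars and rail lines relative to tcp
print('bars rel', (np.array([[.5551,.0874],[.5358,.0072]])-tcp)@R, (np.array([[.5515,.0825],[.5316,.0026]])-tcp)@R)
# threshold-free inner edges of bars in the undisturbed side and top pics
S0=plane('side',S([(383,350),(338,413),(249,412),(300,440),(330,325),(278,383),(190,465),(240,505)]),.045)
print('side bar corners',(S0[:,:2]-tcp)@R)
T0=plane('top',T([(153,238),(138,294),(193,250),(180,303),(84,223),(72,280),(260,267),(247,323)]),.045)
print('top bar corners',(T0[:,:2]-tcp)@R)
S1=plane('side',S([(275,516),(420,360)]),.05);T1=plane('top',T([(59,303),(243,351)]),.05)
print('studs',(S1[:,:2]-tcp)@R,(T1[:,:2]-tcp)@R)
E
```

```text
[[ 0.0303  0.0501]
 [-0.0349  0.0501]
 [-0.0387 -0.0365]]
bars rel [[ 0.0007  0.0533]
 [ 0.0014 -0.0292]] [[-0.0016  0.0476]
 [-0.0015 -0.0347]]
side bar corners [[-0.0162 -0.0606]
 [-0.0236 -0.0059]
 [ 0.0202  0.0237]
 [-0.0177  0.023 ]
 [ 0.0227 -0.0583]
 [ 0.02   -0.0036]
 [ 0.0233  0.074 ]
 [-0.0187  0.0795]]
top bar corners [[ 0.0204  0.0217]
 [-0.0229  0.0216]
 [ 0.0192 -0.0093]
 [-0.0215 -0.0102]
 [ 0.0183  0.0742]
 [-0.0252  0.0715]
 [ 0.0196 -0.0606]
 [-0.0233 -0.0619]]
studs [[-0.0424  0.0767]
 [-0.0419 -0.0636]] [[-0.0447  0.0756]
 [-0.0446 -0.0645]]
```

Call:
{"api": "jog_arm", "payload": {"hand": [0.03,0.03,0.03,0.03,0.03], "travel": [[0,0,-0.01],[0,0,-0.006],[0,0,-0.002],[0,0,-0.001],[0,0,0]], "yaw": [0,0,0,0,0]}}

```text
time_s: 5.3
position: [0.5415, 0.036, 0.1034]
tool_rot: [[0.243, 0.97, 0.0], [0.97, -0.243, -0.0], [-0.0, 0.0, -1.0]]
ft_force: [0.8, 0.1, -2.0]
grip_width: 0.0354
gripper_force: 50.9
```

Call:
{"api": "jog_arm", "payload": {"hand": [0.03,0.03,0.03,0.03,0.03], "travel": [[0,0,-0.001],[0,0,-0.001],[0,0,0],[0,0,0],[0,0,0]], "yaw": [0,0,0,0,0]}}

```text
time_s: 5.92
position: [0.5414, 0.036, 0.1014]
tool_rot: [[0.244, 0.97, 0.0], [0.97, -0.244, -0.0], [-0.0, 0.0, -1.0]]
ft_force: [0.3, -0.5, -2.3]
grip_width: 0.0353
gripper_force: 50.9
```

Call:
{"api": "jog_arm", "payload": {"hand": [0.03,0.03,0.03,0.03,0.03], "travel": [[0,0,-0.001],[0,0,-0.001],[0,0,-0.001],[0,0,0],[0,0,0]], "yaw": [0,0,0,0,0]}}

```text
time_s: 6.55
position: [0.5414, 0.036, 0.0985]
tool_rot: [[0.244, 0.97, 0.0], [0.97, -0.244, 0.0], [0.0, 0.0, -1.0]]
ft_force: [-0.8, 0.4, 1.8]
grip_width: 0.0354
gripper_force: 51.3
```

Call:
{"api": "jog_arm", "payload": {"hand": [0.03,0.03,0.03,0.03,0.03], "travel": [[0,0,-0.001],[0,0,-0.001],[0,0,0],[0,0,0],[0,0,0]], "yaw": [0,0,0,0,0]}}

```text
time_s: 7.18
position: [0.5415, 0.0361, 0.0983]
tool_rot: [[0.243, 0.97, 0.001], [0.97, -0.243, -0.0], [0.0, 0.002, -1.0]]
ft_force: [-7.3, 1.0, 19.6]
grip_width: 0.035
gripper_force: 53.6
```

Contact came at TCP z 0.0985, so the foot is at 45 mm: it is riding on the carriage, inside the channel. I'll ease the press and slide along +y.

Call:
{"api": "jog_arm", "payload": {"hand": [0.03,0.03,0.03,0.03,0.03], "travel": [[0,0,0.0008],[0.0002,0.001,0],[0.0003,0.001,0],[0.0002,0.001,0],[0.0003,0.001,0]], "yaw": [0,0,0,0,0]}}

```text
time_s: 7.8
position: [0.5431, 0.039, 0.0982]
tool_rot: [[0.243, 0.97, 0.002], [0.97, -0.243, -0.002], [-0.002, 0.003, -1.0]]
ft_force: [-1.5, -4.4, 6.0]
grip_width: 0.0351
gripper_force: 52.0
```

Call:
{"api": "jog_arm", "payload": {"hand": [0.03,0.03,0.03,0.03,0.03], "travel": [[0.0002,0.001,0],[0.0003,0.001,0],[0.0002,0.001,0],[0.0003,0.001,0],[0,0,0]], "yaw": [0,0,0,0,0]}}

```text
time_s: 8.43
position: [0.5429, 0.0427, 0.0969]
tool_rot: [[0.243, 0.97, -0.002], [0.97, -0.243, -0.003], [-0.003, -0.001, -1.0]]
ft_force: [-4.2, -9.5, 1.1]
grip_width: 0.0352
gripper_force: 51.1
```

The vertical force vanished, and a force against the slide appeared: the runner has entered the gap. I'll lower it.

Call:
{"api": "jog_arm", "payload": {"hand": [0.03,0.03,0.03,0.03,0.03], "travel": [[-0.0003,-0.001,-0.001],[0,0,-0.001],[0,0,-0.001],[0,0,-0.001],[0,0,0]], "yaw": [0,0,0,0,0]}}

```text
time_s: 9.05
position: [0.5431, 0.0423, 0.093]
tool_rot: [[0.243, 0.97, -0.0], [0.97, -0.243, -0.001], [-0.001, 0.0, -1.0]]
ft_force: [-1.9, -6.5, -0.3]
grip_width: 0.0349
gripper_force: 51.1
```

Call:
{"api": "jog_arm", "payload": {"hand": [0.03,0.03,0.03,0.03,0.03], "travel": [[0,0,-0.001],[0,0,-0.001],[0,0,0],[0,0,0],[0,0,0]], "yaw": [0,0,0,0,0]}}

```text
time_s: 9.68
position: [0.5431, 0.0422, 0.0918]
tool_rot: [[0.243, 0.97, 0.0], [0.97, -0.243, -0.002], [-0.002, 0.001, -1.0]]
ft_force: [-4.4, -7.6, 6.8]
grip_width: 0.0353
gripper_force: 52.0
```

The TCP has dropped 6.7 mm and the force is rising, so the slab is on the rails. I'll give a small extra press, then release.

Call:
{"api": "jog_arm", "payload": {"hand": [0.03,0.03,0.03,0.03,0.03], "travel": [[0,-0.0008,-0.001],[0,0,-0.0008],[0,0,0],[0,0,0],[0,0,0.0012]], "yaw": [0,0,0,0,0]}}

```text
time_s: 10.3
position: [0.5431, 0.042, 0.0916]
tool_rot: [[0.243, 0.97, 0.001], [0.97, -0.243, -0.001], [-0.0, 0.001, -1.0]]
ft_force: [-3.1, -3.7, 4.0]
grip_width: 0.0353
gripper_force: 51.5
```

Call:
{"api": "jog_arm", "payload": {"hand": [0.04,0.05,0.055,0.055,0.055], "travel": [[0,0,0],[0,0,0],[0,0,0],[0,0,0.01],[0,0,0.03]], "yaw": [0,0,0,0,0]}}

```text
time_s: 10.92
position: [0.5426, 0.0423, 0.1304]
tool_rot: [[0.244, 0.97, -0.003], [0.97, -0.244, 0.0], [-0.0, -0.003, -1.0]]
ft_force: [0.2, -1.0, 0.3]
grip_width: 0.055
gripper_force: 0.0
```

Call:
{"api": "jog_arm", "payload": {"hand": [0.055,0.055,0.055,0.055,0.055], "travel": [[0,0,0.05],[0,0,0.05],[-0.04,0.01,0.05],[-0.04,0.01,0],[-0.04,0,0]], "yaw": [0,0,0,0,0]}}

```text
time_s: 11.55
position: [0.4232, 0.0623, 0.2798]
tool_rot: [[0.243, 0.97, 0.002], [0.97, -0.243, -0.0], [0.0, 0.002, -1.0]]
ft_force: [0.6, -0.3, -0.9]
grip_width: 0.0551
gripper_force: 0.0
```

```bash
python3 - <<'E'
from h import *
s=env.observe();print(s['time_s'],s['position'])
t=env.get_image('top')[:,:,::-1];d=env.get_image('side')[:,:,::-1]
cv2.imwrite('pics/side3.png',d);cv2.imwrite('pics/top3.png',t)
a=cv2.resize(t[110:230,190:290],None,fx=4,fy=4,interpolation=cv2.INTER_CUBIC);b=cv2.resize(d[130:250,170:270],None,fx=4,fy=4,interpolation=cv2.INTER_CUBIC)
cv2.imwrite('pics/g3.png',np.hstack([a,b]))
E
```

```text
11.55 [0.42319816 0.06231821 0.27976658]
```

View pics/g3.png

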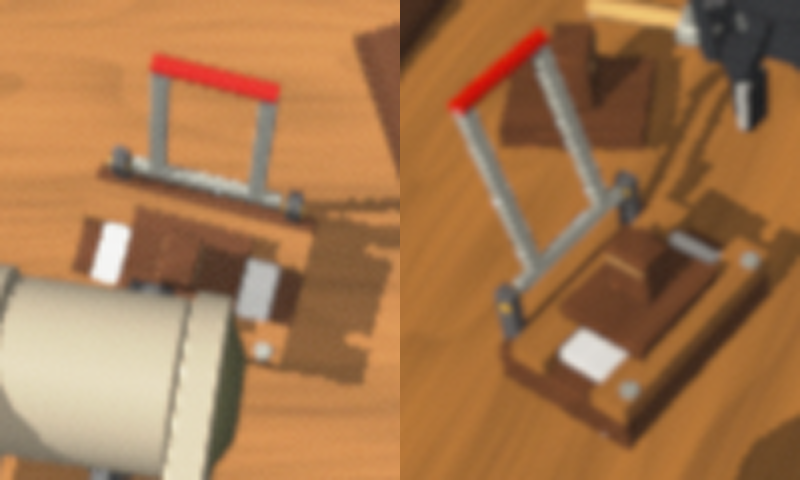

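The blank sits level in the jig with its slab on the rails, and the frame is still open with the bar at side crop (500,70). The post midpoint measures 66 mm from the seat, and the bar measures (105, 212) mm, which matches an angle of 1.85 rad. I'll go over the bar next.

Call:
{"api": "jog_arm", "payload": {"hand": [0.05,0.05,0.05,0.05,0.05], "travel": [[0.05,-0.01,0.01],[0.05,-0.01,0],[0.05,-0.01,0],[0.05,-0.01,0],[0.022,-0.005,0]], "yaw": [0,0,0,0,0], "grip_force": 25}}

```text
time_s: 12.28
position: [0.6489, 0.0161, 0.2878]
tool_rot: [[0.244, 0.97, -0.0], [0.97, -0.244, 0.0], [0.0, -0.0, -1.0]]
ft_force: [-0.2, -0.8, 0.2]
grip_width: 0.0504
gripper_force: 0.0
```

Call:
{"api": "jog_arm", "payload": {"hand": [0.05,0.05,0.05,0.05,0.05], "travel": [[0,0,0],[0,0,-0.03],[0,0,-0.03],[0,0,-0.02],[0,0,0]], "yaw": [0,0,0,0,0]}}

```text
time_s: 12.9
position: [0.6455, 0.0172, 0.2081]
tool_rot: [[0.243, 0.97, -0.002], [0.97, -0.243, 0.0], [-0.0, -0.003, -1.0]]
ft_force: [-0.1, 0.1, 0.7]
grip_width: 0.0501
gripper_force: 0.0
```

```bash
python3 - <<'E'
from h import *
s=env.observe();print(s['time_s'],s['position'],s['ft_force'])
d=env.get_image('side')[:,:,::-1]
cv2.imwrite('pics/g4.png',cv2.resize(d[70:220,150:300],None,fx=4,fy=4,interpolation=cv2.INTER_CUBIC))
th=np.linspace(1.85,0,21);x=.063-.15*np.cos(th);z=.068+.15*np.sin(th)
print(np.round(np.c_[np.diff(x)*.97,-np.diff(x)*.243,np.diff(z)],4).tolist())
E
```

```text
12.9 [0.64548884 0.01718538 0.20812713] [-0.08494778  0.05496507  0.70664431]
[[-0.0131, 0.0033, 0.0032], [-0.0133, 0.0033, 0.0019], [-0.0134, 0.0034, 0.0007], [-0.0134, 0.0034, -0.0006], [-0.0133, 0.0033, -0.0019], [-0.0131, 0.0033, -0.0032], [-0.0128, 0.0032, -0.0044], [-0.0123, 0.0031, -0.0056], [-0.0118, 0.0029, -0.0067], [-0.0111, 0.0028, -0.0078], [-0.0104, 0.0026, -0.0089], [-0.0095, 0.0024, -0.0098], [-0.0086, 0.0022, -0.0107], [-0.0076, 0.0019, -0.0114], [-0.0066, 0.0016, -0.0121], [-0.0054, 0.0014, -0.0127], [-0.0043, 0.0011, -0.0131], [-0.0031, 0.0008, -0.0135], [-0.0019, 0.0005, -0.0137], [-0.0006, 0.0002, -0.0139]]
```

View pics/g4.png

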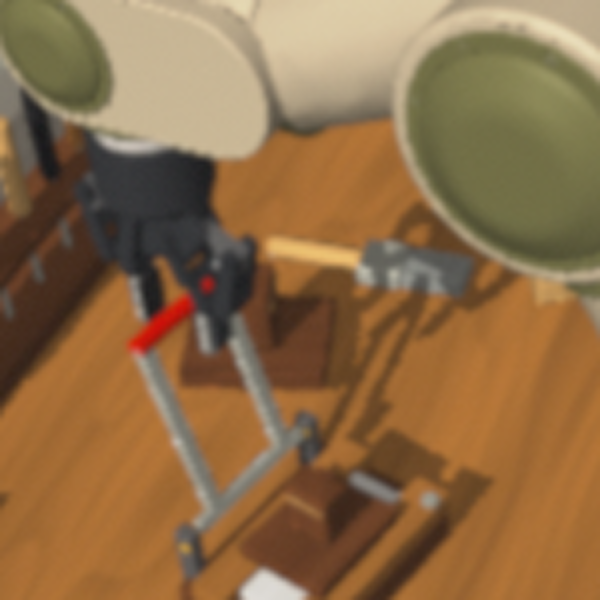

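The bar passes between the open fingers, at crop (190,300). I'll close on it.

Call:
{"api": "jog_arm", "payload": {"hand": [0.035,0.02,0.008,0.008,0.008], "travel": [[0,0,0],[0,0,0],[0,0,0],[0,0,0],[0,0,0]], "yaw": [0,0,0,0,0], "grip_force": 25}}

```text
time_s: 13.58
position: [0.6469, 0.0168, 0.2095]
tool_rot: [[0.244, 0.97, 0.002], [0.97, -0.244, -0.0], [0.0, 0.002, -1.0]]
ft_force: [0.5, -0.5, 5.3]
grip_width: 0.0131
gripper_force: 24.6
```

Call:
{"api": "jog_arm", "payload": {"hand": [0.008,0.008,0.008,0.008,0.008], "travel": [[-0.013,0.0033,0.0032],[-0.0133,0.0033,0.002],[-0.0134,0.0034,0.0007],[-0.0134,0.0034,-0.0006],[-0.0133,0.0033,-0.002]], "yaw": [0,0,0,0,0]}}

```text
time_s: 14.2
position: [0.5802, 0.0333, 0.2123]
tool_rot: [[0.244, 0.97, 0.002], [0.97, -0.244, -0.001], [-0.0, 0.002, -1.0]]
ft_force: [1.7, -1.2, 5.3]
grip_width: 0.0126
gripper_force: 26.6
```

Call:
{"api": "jog_arm", "payload": {"hand": [0.008,0.008,0.008,0.008,0.008], "travel": [[-0.0131,0.0033,-0.0032],[-0.0128,0.0032,-0.0044],[-0.0123,0.0031,-0.0056],[-0.0118,0.003,-0.0067],[-0.0111,0.0028,-0.0078]], "yaw": [0,0,0,0,0]}}

```text
time_s: 14.82
position: [0.5189, 0.0486, 0.1844]
tool_rot: [[0.244, 0.97, 0.001], [0.97, -0.244, -0.001], [-0.001, 0.001, -1.0]]
ft_force: [2.9, -2.1, -2.4]
grip_width: 0.0133
gripper_force: 26.7
```

Call:
{"api": "jog_arm", "payload": {"hand": [0.008,0.008,0.008,0.008,0.008], "travel": [[0,0,0],[0,0,0],[0,0,0],[0,0,0],[0,0,0]], "yaw": [0,0,0,0,0]}}

```text
time_s: 15.45
position: [0.519, 0.0487, 0.1845]
tool_rot: [[0.244, 0.97, -0.001], [0.97, -0.244, -0.0], [-0.001, -0.0, -1.0]]
ft_force: [-4.1, -2.8, 2.3]
grip_width: 0.013
gripper_force: 26.9
```

```bash
python3 - <<'E'
from h import *
s=env.observe();p=s['position'];r=p[:2]-[.5431,.042];print(s['time_s'],p,s['ft_force'],'jig x',r@[.97,-.243],'y',r@[.243,.97])
d=env.get_image('side')[:,:,::-1]
cv2.imwrite('pics/g5.png',cv2.resize(d[100:250,150:300],None,fx=4,fy=4,interpolation=cv2.INTER_CUBIC))
E
```

```text
15.45 [0.51902569 0.04866182 0.18447363] [-4.05916112 -2.84930998  2.30982031] jig x -0.024970903642714933 y 0.0006119075945494343
```

View pics/g5.png

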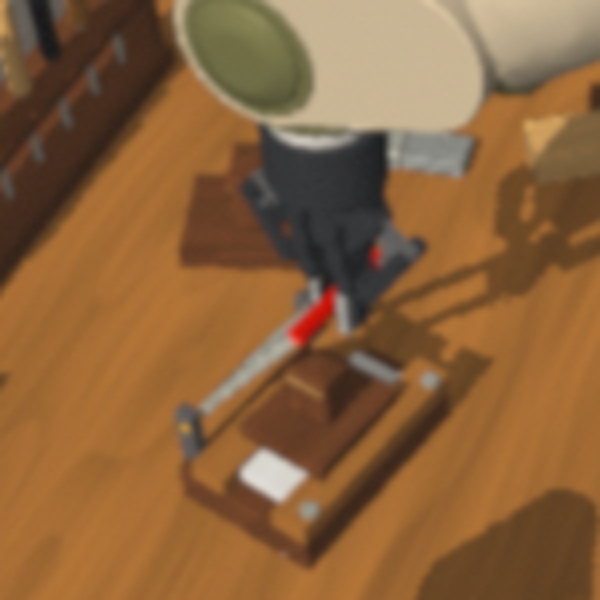

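The frame is held at about 0.94 rad and the blank remains flat on the rails. I'll continue down.

Call:
{"api": "jog_arm", "payload": {"hand": [0.008,0.008,0.008,0.008,0.008], "travel": [[-0.0104,0.0026,-0.0089],[-0.0095,0.0024,-0.0098],[-0.0086,0.0022,-0.0107],[-0.0076,0.0019,-0.0114],[-0.0066,0.0016,-0.0121]], "yaw": [0,0,0,0,0]}}

```text
time_s: 16.12
position: [0.4759, 0.0594, 0.1312]
tool_rot: [[0.243, 0.97, -0.001], [0.97, -0.243, -0.001], [-0.001, -0.0, -1.0]]
ft_force: [-4.0, -4.4, 2.7]
grip_width: 0.0132
gripper_force: 28.4
```

Call:
{"api": "jog_arm", "payload": {"hand": [0.008,0.008,0.008,0.008,0.008], "travel": [[-0.0054,0.0014,-0.0127],[-0.0043,0.0011,-0.0131],[-0.0031,0.0008,-0.0135],[-0.0019,0.0005,-0.0137],[0,0,-0.008]], "yaw": [0,0,0,0,0]}}

```text
time_s: 16.75
position: [0.4588, 0.0636, 0.0691]
tool_rot: [[0.243, 0.97, -0.008], [0.97, -0.243, 0.0], [-0.001, -0.008, -1.0]]
ft_force: [-12.8, -2.9, 2.1]
grip_width: 0.0127
gripper_force: 30.1
```

Call:
{"api": "jog_arm", "payload": {"hand": [0.008,0.008,0.008,0.008,0.008], "travel": [[0,0,-0.003],[0,0,-0.001],[0,0,0],[0,0,0],[0,0,0]], "yaw": [0,0,0,0,0]}}

```text
time_s: 17.38
position: [0.4585, 0.0637, 0.0652]
tool_rot: [[0.243, 0.97, -0.009], [0.97, -0.243, 0.001], [-0.001, -0.009, -1.0]]
ft_force: [-13.0, -3.7, -1.8]
grip_width: 0.0131
gripper_force: 30.0
```

Call:
{"api": "jog_arm", "payload": {"hand": [0.008,0.008,0.008,0.008,0.008], "travel": [[-0.0015,0.0004,0],[-0.0015,0.0004,-0.001],[0,0,-0.001],[0,0,0],[0,0,0]], "yaw": [0,0,0,0,0]}}

```text
time_s: 18.0
position: [0.4584, 0.0638, 0.0641]
tool_rot: [[0.243, 0.97, -0.001], [0.97, -0.243, -0.001], [-0.001, -0.001, -1.0]]
ft_force: [-3.3, -7.1, -1.1]
grip_width: 0.0131
gripper_force: 29.9
```

Call:
{"api": "jog_arm", "payload": {"hand": [0.008,0.008,0.008,0.008,0.008], "travel": [[0,-0.001,-0.0007],[0,-0.0005,-0.0007],[0,0,0],[0,0,0],[0,0,0]], "yaw": [0,0,0,0,0]}}

```text
time_s: 18.62
position: [0.4584, 0.0636, 0.0628]
tool_rot: [[0.244, 0.97, -0.001], [0.97, -0.244, 0.002], [0.001, -0.001, -1.0]]
ft_force: [-3.2, 4.5, -0.2]
grip_width: 0.0129
gripper_force: 30.0
```

Call:
{"api": "jog_arm", "payload": {"hand": [0.008,0.008,0.008,0.008,0.008], "travel": [[0,0,-0.001],[0,0,-0.001],[0,0,0],[0,0,0],[0,0,0]], "yaw": [0,0,0,0,0]}}

```text
time_s: 19.25
position: [0.4583, 0.0636, 0.0607]
tool_rot: [[0.244, 0.97, -0.001], [0.97, -0.244, 0.002], [0.001, -0.001, -1.0]]
ft_force: [-3.2, 5.3, -1.3]
grip_width: 0.0128
gripper_force: 30.0
```

```bash
python3 - <<'E'
from h import *
d=env.get_image('side')[:,:,::-1]
cv2.imwrite('pics/g6.png',cv2.resize(d[140:260,170:290],None,fx=5,fy=5,interpolation=cv2.INTER_CUBIC))
E
```

```text
(no output)
```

View pics/g6.png

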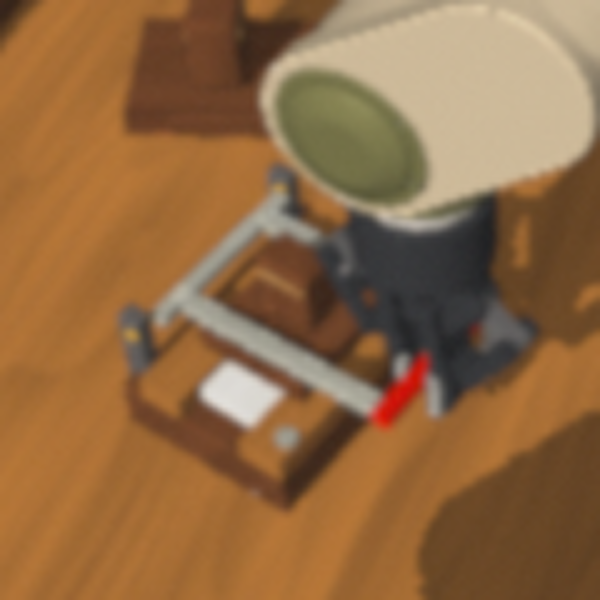

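The frame looks nearly level, but there is no upward reaction yet. I'll keep lowering slowly until it bears.

Call:
{"api": "jog_arm", "payload": {"hand": [0.008,0.008,0.008,0.008,0.008], "travel": [[0,0,-0.001],[0,0,-0.001],[0,0,0],[0,0,0],[0,0,0]], "yaw": [0,0,0,0,0]}}

```text
time_s: 19.92
position: [0.4583, 0.0636, 0.0587]
tool_rot: [[0.244, 0.97, -0.001], [0.97, -0.244, 0.002], [0.001, -0.002, -1.0]]
ft_force: [-3.6, 4.5, -0.7]
grip_width: 0.0131
gripper_force: 30.1
```

Call:
{"api": "jog_arm", "payload": {"hand": [0.008,0.008,0.008,0.008,0.008], "travel": [[0,0,-0.001],[0,0,-0.001],[0,0,0],[0,0,0],[0,0,0]], "yaw": [0,0,0,0,0]}}

```text
time_s: 20.55
position: [0.4582, 0.0636, 0.0567]
tool_rot: [[0.244, 0.97, -0.001], [0.97, -0.244, 0.002], [0.001, -0.002, -1.0]]
ft_force: [-3.7, 4.4, -0.1]
grip_width: 0.0132
gripper_force: 30.1
```

```bash
cat > bar.py <<'E'
from h import *
np.set_printoptions(precision=4,suppress=True)
d=env.get_image('side').astype(int)
m=(d[:,:,0]>130)&(d[:,:,1]<70)&(d[:,:,2]<70); m[:140]=0;m[260:]=0;m[:,:200]=0;m[:,290:]=0
q=np.argwhere(m)[:,::-1].astype(np.float32);print(len(q),q.mean(0),cv2.minAreaRect(q))
o,D=ray('side',[q.mean(0)]);o=o-[.5431,.042,0];R=np.array([[.97,.243,0],[-.243,.97,0],[0,0,1]])
o=o@R;D=D@R
for dx in(-.085,-.087,-.089):
    s=(dx-o[0])/D[0,0];print('jig x,y,z',o+D[0]*s)
s=env.observe();print(s['time_s'],s['position'],s['ft_force'],s['wrist_torque'])
E
python3 bar.py
```

```text
64 [250.2188 218.9062] ((250.50001525878906, 218.50001525878906), (4.664005279541016, 15.727458000183105), 40.601295471191406)
jig x,y,z [-0.085   0.0209  0.0652]
jig x,y,z [-0.087   0.0234  0.0694]
jig x,y,z [-0.089   0.0259  0.0736]
20.6 [0.4582 0.0636 0.0567] [-2.7751  5.3975  0.2787] [ 0.6382  0.2846 -0.0289]
```

```bash
python3 - <<'E'
from h import *
a=cv2.resize(cv2.imread('pics/g6.png'),(120,120),interpolation=cv2.INTER_AREA).astype(int)
b=env.get_image('side')[140:260,170:290,::-1]
cv2.imwrite('/tmp/b.png',cv2.resize(b,None,fx=5,fy=5,interpolation=cv2.INTER_CUBIC));b=cv2.resize(cv2.imread('/tmp/b.png'),(120,120),interpolation=cv2.INTER_AREA).astype(int)
A=a[75:90,60:90].astype(np.float32).mean(2);
for n,i in(('bar',(73,88,60,78)),('arm',(60,80,40,70)),('finger',(68,82,84,96))):
    f=lambda c:c[i[0]:i[1],i[2]:i[3],1].astype(np.float32)
    print(n,cv2.phaseCorrelate(f(a),f(b)),abs(f(a)-f(b)).mean())
E
```

```text
bar ((0.08762637096022274, 0.9560243192516262), 0.9870864146285587) 9.085185
arm ((0.06340016835766882, -0.04854882844144015), 0.9138712422053019) 4.175
finger ((0.029947321061183807, 0.8403466729926503), 1.032638963063558) 4.8630953
```

The bar moved down with the fingers (about 0.95 px), so the frame is still being lowered and isn't slipping. I'll continue.

Call:
{"api": "jog_arm", "payload": {"hand": [0.008,0.008,0.008,0.008,0.008], "travel": [[0,0,-0.001],[0,0,-0.001],[0,0,-0.001],[0,0,0],[0,0,0]], "yaw": [0,0,0,0,0]}}

```text
time_s: 21.28
position: [0.4583, 0.0636, 0.0557]
tool_rot: [[0.243, 0.97, 0.0], [0.97, -0.243, 0.001], [0.001, 0.0, -1.0]]
ft_force: [-11.3, 4.0, 27.7]
grip_width: 0.0129
gripper_force: 32.4
```

```bash
python3 bar.py
```

```text
65 [250.2769 219.0308] ((250.3048858642578, 218.743896484375), (4.841386795043945, 15.148855209350586), 38.65980911254883)
jig x,y,z [-0.085   0.0207  0.0644]
jig x,y,z [-0.087   0.0232  0.0686]
jig x,y,z [-0.089   0.0256  0.0729]
21.325 [0.4583 0.0636 0.0556] [-11.6012   4.988   27.5481] [0.6564 1.6619 0.003 ]
```

Call:
{"api": "jog_arm", "payload": {"hand": [0.008,0.008,0.008,0.008,0.008], "travel": [[0,0,-0.001],[0,0,-0.001],[0,0,-0.001],[0,0,0],[0,0,0]], "yaw": [0,0,0,0,0]}}

```text
time_s: 21.95
position: [0.4583, 0.0635, 0.0537]
tool_rot: [[0.243, 0.97, 0.001], [0.97, -0.243, 0.001], [0.001, 0.001, -1.0]]
ft_force: [-14.5, 4.0, 43.8]
grip_width: 0.0129
gripper_force: 34.4
```

```bash
python3 bar.py
```

```text
65 [250.3692 219.    ] ((250.50001525878906, 219.00001525878906), (4.949747085571289, 14.849241256713867), 45.0)
jig x,y,z [-0.085   0.0203  0.0641]
jig x,y,z [-0.087   0.0228  0.0683]
jig x,y,z [-0.089   0.0252  0.0726]
22.0 [0.4583 0.0635 0.0537] [-15.2961   4.8438  43.7856] [0.6522 2.3238 0.0069]
```

Firm contact now, with the bar at 68 mm: the frame is shut. I'll relieve the press, open, and withdraw upward.

Call:
{"api": "jog_arm", "payload": {"hand": [0.008,0.008,0.008,0.008,0.008], "travel": [[0,0,0.001],[0,0,0.001],[0,0,0.001],[0,0,0],[0,0,0]], "yaw": [0,0,0,0,0]}}

```text
time_s: 22.62
position: [0.4582, 0.0635, 0.0541]
tool_rot: [[0.244, 0.97, -0.001], [0.97, -0.244, 0.002], [0.001, -0.001, -1.0]]
ft_force: [-4.3, 4.3, 5.3]
grip_width: 0.0129
gripper_force: 31.7
```

Call:
{"api": "jog_arm", "payload": {"hand": [0.02,0.03,0.045,0.045,0.045], "travel": [[0,0,0],[0,0,0],[0,0,0],[0,0,0],[0,0,0]], "yaw": [0,0,0,0,0]}}

```text
time_s: 23.25
position: [0.4587, 0.0627, 0.054]
tool_rot: [[0.244, 0.97, 0.0], [0.97, -0.244, 0.0], [0.0, 0.0, -1.0]]
ft_force: [0.7, 0.3, -0.2]
grip_width: 0.0447
gripper_force: 0.0
```

Call:
{"api": "jog_arm", "payload": {"hand": [0.045,0.045,0.045,0.045,0.045], "travel": [[0,0,0.01],[0,0,0.02],[0,0,0.04],[0,0,0.05],[-0.03,0.03,0.05]], "yaw": [0,0,0,0,0]}}

```text
time_s: 23.88
position: [0.4307, 0.0907, 0.224]
tool_rot: [[0.246, 0.969, 0.002], [0.969, -0.246, -0.0], [0.0, 0.002, -1.0]]
ft_force: [0.1, 0.8, -0.0]
grip_width: 0.0448
gripper_force: 0.0
```

Call:
{"api": "jog_arm", "payload": {"hand": [0.045,0.045,0.045,0.045,0.045], "travel": [[-0.03,0.05,0.02],[-0.02,0.05,0],[0,0.05,0],[0,0,0],[0,0,0]], "yaw": [0,0,0,0,0]}}

```text
time_s: 24.5
position: [0.3799, 0.241, 0.242]
tool_rot: [[0.243, 0.97, 0.0], [0.97, -0.243, -0.0], [-0.0, 0.0, -1.0]]
ft_force: [-0.2, -0.8, 0.2]
grip_width: 0.0451
gripper_force: 0.0
```

```bash
python3 - <<'E'
from h import *
s=env.observe();print(s['time_s'],s['position'],s['ft_force'])
t=env.get_image('top')[:,:,::-1];d=env.get_image('side')[:,:,::-1]
a=cv2.resize(t[110:230,190:290],None,fx=4,fy=4,interpolation=cv2.INTER_CUBIC);b=cv2.resize(d[130:250,170:270],None,fx=4,fy=4,interpolation=cv2.INTER_CUBIC)
cv2.imwrite('pics/g7.png',np.hstack([a,b]))
E
python3 bar.py
```

```text
24.5 [0.37986417 0.24096702 0.24195743] [-0.15931501 -0.79892442  0.15527389]
0 [nan nan] ((0.0, 0.0), (0.0, 0.0), 0.0)
jig x,y,z [nan nan nan]
jig x,y,z [nan nan nan]
jig x,y,z [nan nan nan]
24.65 [0.3803 0.2404 0.2419] [ 0.8344 -0.5112  0.2935] [-0.0397 -0.0567  0.0218]bar.py:5: RuntimeWarning: Mean of empty slice.
  q=np.argwhere(m)[:,::-1].astype(np.float32);print(len(q),q.mean(0),cv2.minAreaRect(q))
  ret = um.true_divide(
bar.py:6: RuntimeWarning: Mean of empty slice.
  o,D=ray('side',[q.mean(0)]);o=o-[.5431,.042,0];R=np.array([[.97,.243,0],[-.243,.97,0],[0,0,1]])
```

View pics/g7.png

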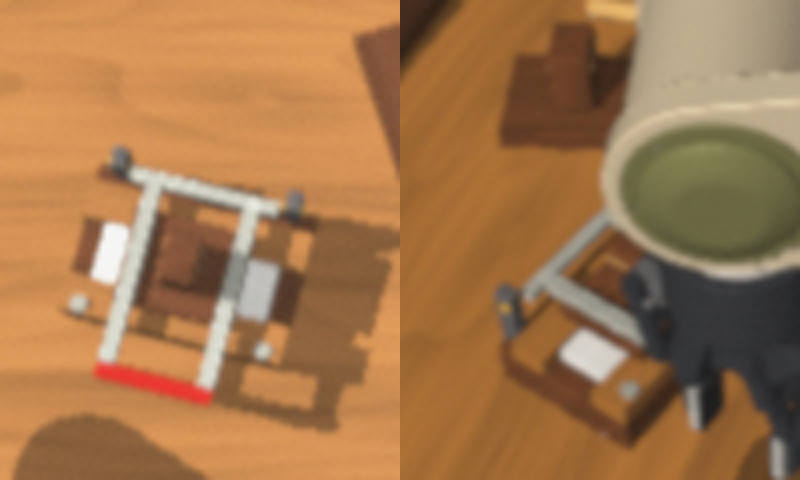

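The top view shows the frame shut over the seated blank, with the bar at crop (155,384), and the gripper clear of everything. Handing in.

```bash
python3 -c "
from rig import env
print(env.close_job())"
```

```text
the job is handed in; nothing more can be done
None
```

The job is handed in, with no verdict returned: the small blank is seated on the rails, the frame was lowered under control until it bore firmly and released, and in the views I took I saw no bystander moved (I didn't measure them).

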